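# Clamp the build plate in the clearing jig

### The arm

A 7-joint arm with a two-finger parallel gripper is mounted at the origin on the work surface. World frame = base frame: x ahead of the robot, y to its left, z up, the work surface at z = 0. Lengths are in m, angles in rad, forces in N, time in s.
With the tool pointing down it reaches from about 0.425 to 0.875 m from the base axis. Payload 8.4 kg.
Tool frame: the origin (TCP) lies at the very end of the fingers, on their centre line; the grasp point (between the pads) lies 19 mm behind it; z points along the fingers, y is the direction in which the jaws open and shut (so a half turn about z gives the same grasp; the last joint's range is limited). The gripper opens to 87 mm and grips with 3 to 60 N. Pads are 19 mm wide; open, the fingers measure 117 mm over their backs; the gripper's body (75 mm by 190 mm) begins 51 mm behind the grasp point.
Start: joints at [-1.274, 0.333, 0.04, 1.465, -0.013, 1.343, -0.059], TCP at [0.251, 0.6, 0.2] pointing down, gripper open.
Joint ranges: [-2.58, 2.58], [-0.38, 2.09], [-1.3, 1.39], [0.25, 2.4], [-1.5, 4.64], [0.08, 2.09], [-2.65, 2.65]. Speed limits (rad/s): [2.22, 2.22, 2.79, 2.79, 3.14, 3.14, 3.14].

### API

Orientations are given as a unit quaternion [w, x, y, z].
In Python, from workcell import ctrl gives the robot as it stands.
- The arm moves only by the tool jog_arm, never from a script. Its argument "moves" is a list of rows, each a list of 7 numbers: the shift along the tool's x, y, z in mm, then the turn, a rotation vector about the tool's x, y, z in rad, then the opening in per cent of the stroke, from 0 (shut) to 100 (fully open). A call has 1 to 12 rows; each row is the pose to reach, as a shift and turn from the pose measured when the call began, along the tool's axes at that moment; what a row does not reach only later rows make up. A row lasts 1/10 s, in which the tool goes at most 50 mm and 8.59 degrees, less where a joint would pass 70% of its speed; a pose out of reach is approached as far as the arm can. A call with a gripper value outside its range is refused whole. The fingers move at their own pace and stop on an object; "force" is the grip in N (left out, the last holds). Time passes only in rows, so rows that repeat a pose let the fingers close. It gives the time, the measured TCP pose, the force and the opening at its end, in the units of the state.
- ctrl.observe(): the state, without advancing time (a new reading comes with each control period).
- ctrl.grab_frame(name): name is "scene" or "top"; returns the picture (420x560x3 uint8, red, green, blue); there is no depth.
- ctrl.calibration(name): a dict with "K" (3x3 intrinsics, pixels), "eye" and "rotation" of the camera in the world. Camera axes: x right, y down, z forward; pixel columns grow to the right and rows downward; lengths in m; the calibration is good to about 2 mm. A picture is of the moment at which its call begins. calibration takes no time and is no camera call.
- ctrl.finish_job(): hands the job in, once; it reports no verdict.
The state is a dict: "clock": time; "qpos": joint angles; "qvel": joint speeds; "effort": joint torques, N m; "eef_pos": TCP position; "ee_rot": TCP orientation; "wrist_force": force on the tool from outside, world axes, zero at the start; "wrist_torque": the same for the moment, N m; "grip_width": finger opening in m.
Only numpy, scipy, OpenCV 4.12 (cv2) and the standard library are available. Lean on these libraries where they do the work, as an engineer would, in place of code of your own. Each camera call takes 0.05 s, during which the arm holds its last target.

### The job

Get this build plate ready for scraping: with your fingertips, push it by its upturned front tab along the jig until it is fully home against the two rear stop pins, and only then push the clamp's upright handle outward and down, past its dead point, until it snaps over and stays locked. Do not lift the plate, and leave everything else on the bench where it is; finish with the hand clear.

Things in the scene. Friction and masses are not known exactly. Their poses are not given: they have to be found in the camera images.
- jig: Jig fixed to the bench: aluminium base, its deck 20 mm above the bench, x -125 to +95, y -87 to +139 mm in its frame. Origin: on the bench, below the centre of the plate when home. +x: the way the plate slides home, +y: the clamp's side, z up. Guide strips at y -75 and +75 mm (x -85 to +65, tops 32 mm above the bench) leave the plate 1.5 mm play a side.
- rear_stops (a point): Midway between the two rear stop pins (12 mm across, 22 mm tall, 90 mm apart along y), on the deck at the plane x = 70 mm of the jig that the plate's rear edge meets when home.
- clamp_foot (a point): Centre of the rubber foot's end on the clamp's short arm. The arm stands raised beside the handle on the plate's side (up to 115 mm above the bench) and comes down by itself with the handle, to put the foot on the plate's +y edge. The steel bracket under it stands at jig x -35 to 15, y 81 to 135 mm, up to 68 mm above the bench.
- plate: Loose dark steel build plate 140 x 140 x 6 mm, about 0.35 kg (varies), flat on the jig's deck, with a grey printed bracket (to 32 mm above the deck) stuck on it. Origin: centre of its underside, axes as the jig's. Home when its origin is at x = 0 in the jig's frame; it starts 20 to 42 mm short (towards -x) and slides with 1 to 4 N.
- plate_tab (a point): Middle of the front (-x) face of the plate's upturned tab, 20 mm above the deck. The tab is 50 mm wide (y), 4 mm thick (x) and 26 mm tall above the deck.
- clamp_handle (a joint): Handle angle, rad. 0: open, leaning 0.15 rad outward (jig +y) from upright; grows as it swings outward and down. Starts between 0 and 0.1. A spring resists (up to about 6 N at the grip), pushing it back open until the dead point at 1.10; beyond, it snaps on to its stop at 1.32 (nearly level, 60 mm above the bench) and stays. Locked: above 1.24.
- handle_pivot (a point): On the handle's hinge axis (which runs along the jig's x axis), 60 mm above the bench, in the handle's middle plane.
- handle_tip (a point): Far end of the handle, 135 mm from the pivot along the handle's middle line. The black plastic grip covers the outer 85 mm and is 20 mm wide (jig x) and 16 mm thick; to close the clamp, push on its inner face, the one towards the plate (the top face once the handle lies down).
- glue_stick: Bystander: capped glue stick standing upright, 28 mm across, 95 mm tall. Origin at the centre of its underside.
- scraper: Bystander: flat scraper with a black handle, lying. Origin at the centre of its underside.
- spool: Bystander: small filament spool lying flat, 100 mm across, 50 mm tall. Origin at the centre of its underside.
- cleaner: Bystander: white plastic bottle standing upright, 60 mm across, 150 mm tall. Origin at the centre of its underside.
- driver: Bystander: screwdriver with a black handle, lying. Origin at the centre of its underside.
- coupler: Bystander: grey printed ring, 48 mm across, 22 mm tall. Origin at the centre of its underside.
- nozzle_cup: Bystander: grey open cup, 64 mm across, 55 mm tall. Origin at the centre of its underside.
There are look-alikes about, which are no part of the job. There is more than one size of the plate; the job needs the smallest.

How it is judged:
By the outcome, as a careful person would: the job done as asked, in the order asked, and still so for the second after the job is handed in, with the robot touching nothing.
It also fails if it takes over 45 s, if anything falls off the work surface, if the arm or the gripper's body presses on something with over 40 N, if the wrist force passes 120 N, or if a joint passes its speed limit or range.

## Working session

There is one attempt and no reset: what is moved stays moved. The work goes in short steps, Python scripts to look and compute and a tool call to move; the robot and the scene stay as the last step left them, time stands still between calls to the robot, and variables do not carry over. Pictures are saved under pics/ and viewed, and the job is handed in when it is done.

Besides the shell and the picture viewer there is one more tool, called after "Request:" by a JSON object that holds its "method" and its "body", one argument or row to a line. jog_arm: Moves the arm, as the interface text tells. Its arguments: {"type":"object","properties":{"moves":{"type":"array"},"force":{"type":"number"}},"required":["moves"]}

```bash
mkdir -p pics; ls
python3 - <<'E'
from workcell import ctrl
import cv2
for n in("scene","top"):
    f=ctrl.grab_frame(n); cv2.imwrite(f"pics/{n}0.png",cv2.resize(f[:,:,::-1],(800,600),interpolation=cv2.INTER_CUBIC)); cv2.imwrite(f"pics/raw_{n}0.png",f[:,:,::-1])
    print(ctrl.calibration(n))
s=ctrl.observe();print(s)
E
```

```text
pics
{'K': array([[446.15604946,   0.        , 273.5624004 ],
       [  0.        , 446.15604946, 207.93167344],
       [  0.        ,   0.        ,   1.        ]]), 'eye': array([ 1.00615499, -0.31065666,  0.9043399 ]), 'rotation': array([-0.27844457,  0.83038254,  0.45872114, -0.15002793])}
{'K': array([[535.33901967,   0.        , 274.37790753],
       [  0.        , 535.33901967, 211.5005195 ],
       [  0.        ,   0.        ,   1.        ]]), 'eye': array([0.24485578, 0.01238299, 1.40573776]), 'rotation': array([ 0.07524442, -0.67770699,  0.72732982, -0.07773574])}
{'clock': 0.1, 'qpos': array([-1.27419563,  0.33384236,  0.03987569,  1.46617068, -0.01336826,
        1.34331238, -0.05851982]), 'qvel': array([ 0.0005927 , -0.00222293, -0.0001478 , -0.00115754,  0.00224325,
       -0.00054163,  0.00141165]), 'effort': array([ 3.69371483e-03, -6.57807183e+01,  1.34005934e+00, -4.04705966e+01,
       -5.95622230e-02,  4.09224560e-02,  6.95454037e-05]), 'eef_pos': array([0.25046783, 0.59930926, 0.19885287]), 'ee_rot': array([-8.02070045e-05,  1.96625911e-01,  9.80478308e-01, -7.29309012e-04]), 'wrist_force': array([-0.69119426,  0.04184081,  0.20007564]), 'wrist_torque': array([ 0.01580375, -0.00487848, -0.00310274]), 'grip_width': 0.0873310035095126}
```

View pics/scene0.png

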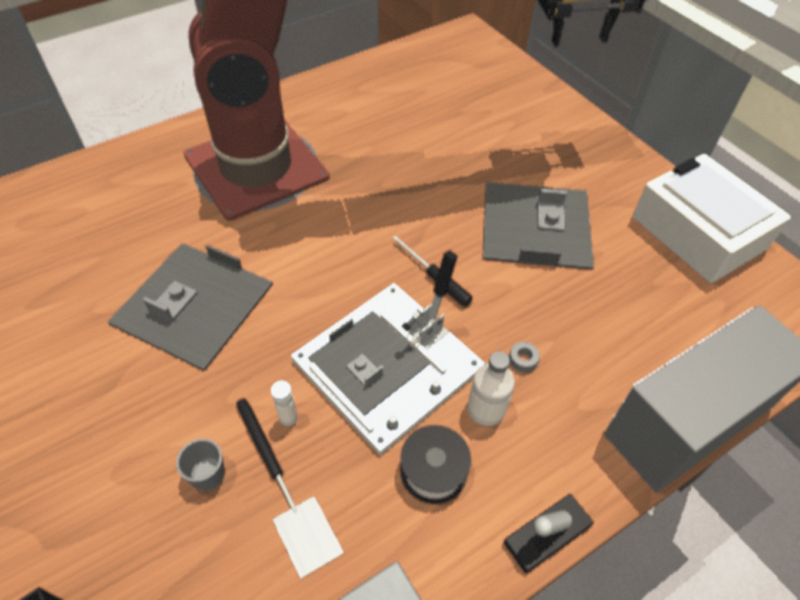

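View pics/top0.png

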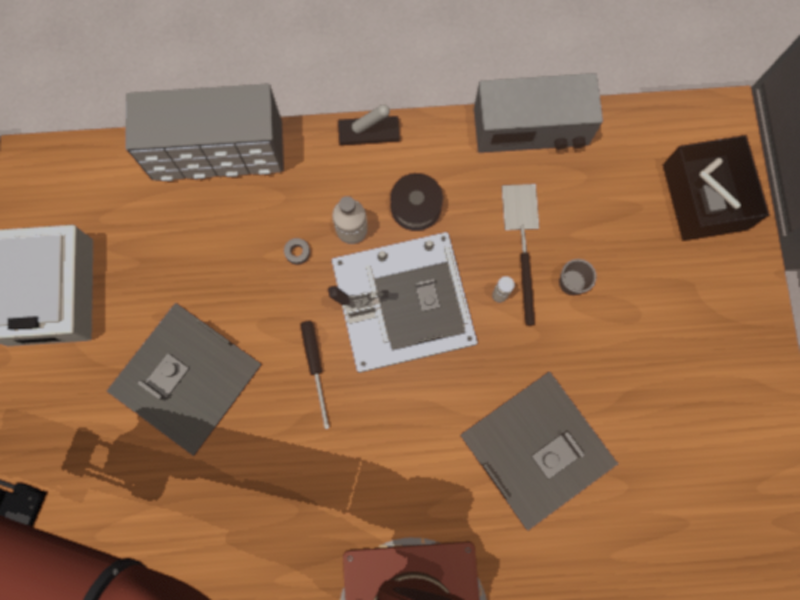

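```bash
cat > h.py <<'E'
import numpy as np,cv2
from workcell import ctrl
from scipy.spatial.transform import Rotation as R
def cal(n):
    c=ctrl.calibration(n); q=c['rotation']; return c['K'],c['eye'],R.from_quat([q[1],q[2],q[3],q[0]]).as_matrix()
def proj(n,p):
    K,e,M=cal(n); v=K@(M.T@(np.asarray(p)-e)); return v[:2]/v[2]
def ray(n,uv):
    K,e,M=cal(n); d=M@np.linalg.inv(K)@np.array([uv[0],uv[1],1.]); return e,d
def onz(n,uv,z):
    e,d=ray(n,uv); return e+d*(z-e[2])/d[2]
def tri(uvs,uvt):
    A=[];b=[]
    for n,uv in(("scene",uvs),("top",uvt)):
        e,d=ray(n,uv); d/=np.linalg.norm(d); P=np.eye(3)-np.outer(d,d); A.append(P);b.append(P@e)
    p=np.linalg.lstsq(np.vstack(A),np.hstack(b),rcond=None)[0]
    return p,[proj("scene",p)-uvs,proj("top",p)-uvt]
def crop(src,dst,x0,y0,x1,y1,k):
    f=cv2.imread(src)[y0:y1,x0:x1]; f=cv2.resize(f,None,fx=k,fy=k,interpolation=cv2.INTER_CUBIC)
    for x in range((x0+9)//10*10,x1,10):
        cv2.line(f,(int((x-x0+.5)*k),0),(int((x-x0+.5)*k),6 if x%50 else 14),(0,0,255),1)
        if x%20==0: cv2.putText(f,str(x),(int((x-x0)*k)-8,24),0,.35,(0,0,255),1)
    for y in range((y0+9)//10*10,y1,10):
        cv2.line(f,(0,int((y-y0+.5)*k)),(6,int((y-y0+.5)*k)),(0,0,255),1)
        if y%20==0: cv2.putText(f,str(y),(8,int((y-y0)*k)+4),0,.35,(0,0,255),1)
    cv2.imwrite(dst,f)
E
python3 - <<'E'
from h import *
print(proj("scene",[0,0,0]),proj("top",[0,0,0]))
crop("pics/raw_scene0.png","pics/cs0.png",200,160,360,320,5-.25) if 0 else crop("pics/raw_scene0.png","pics/cs0.png",200,170,360,320,4)
crop("pics/raw_top0.png","pics/ct0.png",215,155,345,265,5)
E
```

```text
[179.61254768 116.98383013] [288.67732222 430.43802143]
```

View pics/cs0.png

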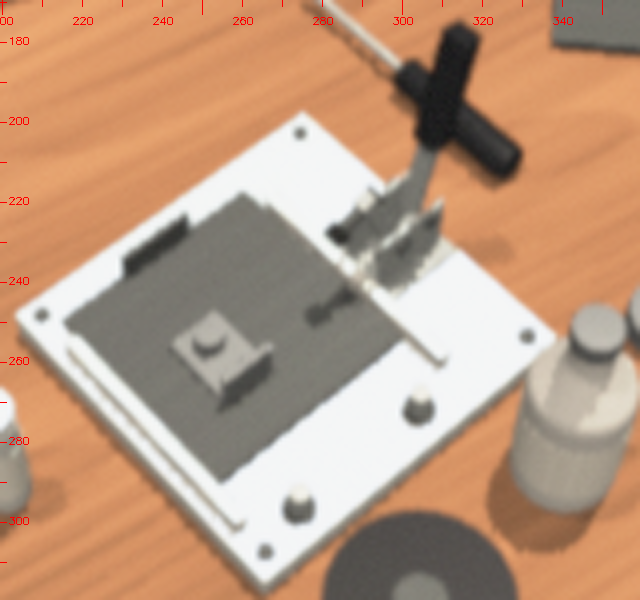

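View pics/ct0.png

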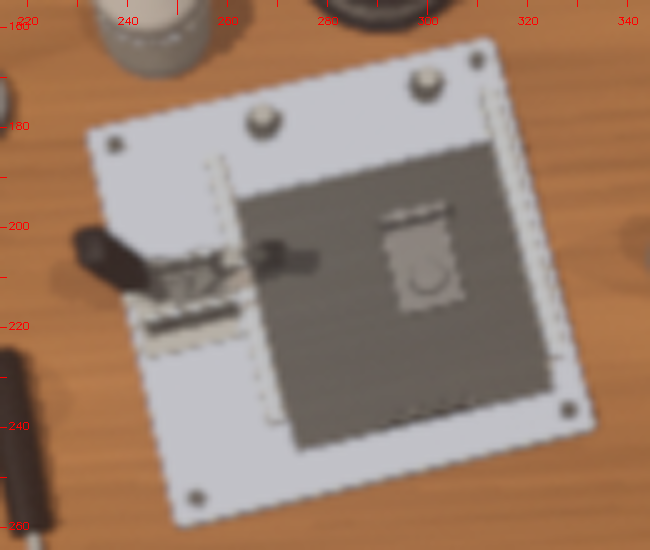

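```bash
cat > fit.py <<'E'
from h import *
from scipy.optimize import least_squares
S=lambda l:np.array(l)/4+[200-.4,170-.4]
T=lambda l:np.array(l)/5+[215-.4,155-.4]
J=np.array([[-.125,.139,.02],[.095,.139,.02],[.095,-.087,.02],[-.125,-.087,.02]])
js=S([(302,112),(557,338),(265,597),(15,318)]);jt=T([(178,527),(88,131),(490,38),(597,428)])
def tw(p,L): 
    c,s=np.cos(p[2]),np.sin(p[2]); return np.array([[c*a-s*b+p[0],s*a+c*b+p[1],z] for a,b,z in L])
def res(p,which="st"):
    W=tw(p,J);r=[]
    if 's' in which:r+=[proj("scene",w)-u for w,u in zip(W,js)]
    if 't' in which:r+=[proj("top",w)-u for w,u in zip(W,jt)]
    return np.ravel(r)
for w in("s","t","st"):
    f=least_squares(res,[.5,0,0],args=(w,));print(w,f.x.round(4),np.abs(f.fun).max())
p=f.x
print(f.fun.round(1))
ps=S([(240,195),(405,342),(220,482),(65,322)]);pt=T([(300,450),(238,200),(492,143),(553,390)])
P=lambda d:np.array([[d-.07,.07,.026],[d+.07,.07,.026],[d+.07,-.07,.026],[d-.07,-.07,.026]])
for n,u in(("scene",ps),("top",pt)):
    fun=lambda d:np.ravel([proj(n,w)-v for w,v in zip(tw([*p[:2],p[2]],P(d[0])),u)])
    g=least_squares(fun,[-.03]);print(n,"plate x",g.x,g.fun.round(1))
tip,r=tri(S([(462,27)]).ravel(),T([(90,240)]).ravel());print("tip",tip,r)
c,s=np.cos(p[2]),np.sin(p[2]);d=tip[:2]-p[:2];print("tip jig",c*d[0]+s*d[1],-s*d[0]+c*d[1],tip[2])
tab,r=tri(S([(156,235)]).ravel(),T([(430,405)]).ravel());print("tab top mid",tab,r)
d=tab[:2]-p[:2];print("tab jig",c*d[0]+s*d[1],-s*d[0]+c*d[1],tab[2])
E
python3 fit.py
```

```text
s [ 0.5724 -0.0482  0.1715] 1.954588323859241
t [ 0.571  -0.0476  0.1654] 0.6243135045133954
st [ 0.5717 -0.0479  0.1687] 2.2715398987307367
[ 0.2  0.8  0.6  0.5 -0.2 -2.3 -0.6  0.4  0.1  0.1 -0.5 -0.   0.6 -0.6
  0.3 -0.5]
scene plate x [-0.03182644] [ 1.  -1.  -0.1 -0.5 -0.5  1.8 -1.3  0.3]
top plate x [-0.03284126] [-0.5  0.7 -0.6  0.  -0.4 -0.7  0.9  0.1]
tip [0.53793631 0.0934215  0.19948226] [array([ 0.17285185, -0.02641403]), array([0.14083919, 0.06987571])]
tip jig -0.009599434435427445 0.1449556345959214 0.19948225581024592
tab top mid [ 0.47507405 -0.06500489  0.05175348] [array([-0.29024885,  0.03786009]), array([-0.24814337, -0.08735915])]
tab jig -0.09817590142007358 -0.0006630254029812085 0.05175348256666573
```

```bash
cat >> h.py <<'E'
JP=np.array([.571,-.0477,.167])
def j2w(p): c,s=np.cos(JP[2]),np.sin(JP[2]); return np.array([c*p[0]-s*p[1]+JP[0],s*p[0]+c*p[1]+JP[1],p[2]])
def w2j(p): c,s=np.cos(JP[2]),np.sin(JP[2]); d=np.array(p[:2])-JP[:2]; return np.array([c*d[0]+s*d[1],-s*d[0]+c*d[1],p[2]])
def tool(): 
    s=ctrl.observe();q=s['ee_rot'];return s['eef_pos'],R.from_quat([q[1],q[2],q[3],q[0]])
def shift(*targets):
    "tool mm shifts and turn to reach jig targets w/ tool z down, y along jig y"
    p,r=tool(); c,s=np.cos(JP[2]),np.sin(JP[2])
    G=R.from_matrix(np.array([[-c,-s,0],[-s,c,0],[0,0,-1]]).T.T if 0 else np.column_stack([[-c,-s,0],[-s,c,0],[0,0,-1]]))
    print("tcp jig mm",(w2j(p)*1e3).round(1),"F",ctrl.observe()['wrist_force'].round(1),"t",ctrl.observe()['clock'])
    print("turn",(r.inv()*G).as_rotvec().round(3))
    for t in targets: print(t,(r.inv().apply(j2w(t)-p)*1e3).round(1))
E
python3 - <<'E'
from h import *
shift((-.127,0,.2),(-.127,0,.035))
f=cv2.imread("pics/raw_top0.png")
for n,uv,z in[("bottle base",(245,172),0),("bottle top",(244,144),.15),("driver handle top",(215,228),.02),("driver h bottom",(218,262),.02)]:
    print(n,w2j(onz("top",uv,z)).round(3))
E
```

```text
tcp jig mm [-208.5  691.3  198.9] F [-0.7  0.   0.2] t 0.1
turn [-0.001 -0.    -0.563]
(-0.127, 0, 0.2) [-4.378e+02 -5.412e+02 -3.000e-01]
(-0.127, 0, 0.035) [-437.8 -540.9  164.7]
bottle base [0.117 0.098 0.   ]
bottle top [0.142 0.086 0.15 ]
driver handle top [-0.02  0.21  0.02]
driver h bottom [-0.11   0.221  0.02 ]
```

Request:
{"method": "jog_arm", "body": {
  "moves": [
    [-40, -50, -20, 0, 0, -0.14, 0],
    [-80, -100, -20, 0, 0, -0.28, 0],
    [-120, -150, -20, 0, 0, -0.42, 0],
    [-160, -200, -20, 0, 0, -0.563, 0],
    [-200, -250, -20, 0, 0, -0.563, 0],
    [-240, -300, -20, 0, 0, -0.563, 0],
    [-280, -350, -20, 0, 0, -0.563, 0],
    [-320, -400, -20, 0, 0, -0.563, 0],
    [-360, -445, -20, 0, 0, -0.563, 0],
    [-400, -495, -20, 0, 0, -0.563, 0],
    [-438, -541, -20, 0, 0, -0.563, 0],
    [-438, -541, -20, 0, 0, -0.563, 0]
  ],
  "force": 30
}}

```text
clock: 1.3
eef_pos: [0.4176, 0.0236, 0.2195]
ee_rot: [-0.0, -0.083, 0.997, -0.0]
wrist_force: [0.8, 0.9, -0.1]
grip_width: 0.0029
```

Run:
```python
from h import *
shift((-.127,0,.035))
```

```text
tcp jig mm [-139.4   95.8  219.5] F [ 0.8  0.9 -0.1] t 1.3
turn [-0.001 -0.     0.   ]
(-0.127, 0, 0.035) [-12.5 -95.7 184.6]
```

Request:
{"method": "jog_arm", "body": {
  "moves": [
    [-10, -45, 0, 0, 0, 0, 0],
    [-10, -90, 0, 0, 0, 0, 0],
    [-10, -96, 0, 0, 0, 0, 0],
    [-10, -96, 40, 0, 0, 0, 0],
    [-10, -96, 80, 0, 0, 0, 0],
    [-10, -96, 120, 0, 0, 0, 0],
    [-10, -96, 150, 0, 0, 0, 0],
    [-10, -96, 150, 0, 0, 0, 0],
    [-10, -96, 150, 0, 0, 0, 0]
  ]
}}

```text
clock: 2.2
eef_pos: [0.4432, -0.0694, 0.07]
ee_rot: [-0.001, -0.084, 0.997, -0.001]
wrist_force: [1.4, 0.6, 0.6]
grip_width: 0.0003
```

Run:
```python
from h import *
shift((-.127,0,.036))
for n in("scene","top"):
    f=ctrl.grab_frame(n); cv2.imwrite(f"pics/raw_{n}1.png",f[:,:,::-1])
crop("pics/raw_scene1.png","pics/cs1.png",200,170,360,320,4)
crop("pics/raw_top1.png","pics/ct1.png",215,155,345,275,5)
```

```text
tcp jig mm [-1.296e+02 -1.000e-01  7.000e+01] F [1.4 0.6 0.6] t 2.2
turn [-0.001 -0.001  0.   ]
(-0.127, 0, 0.036) [-2.6  0.2 34. ]
```

View pics/cs1.png

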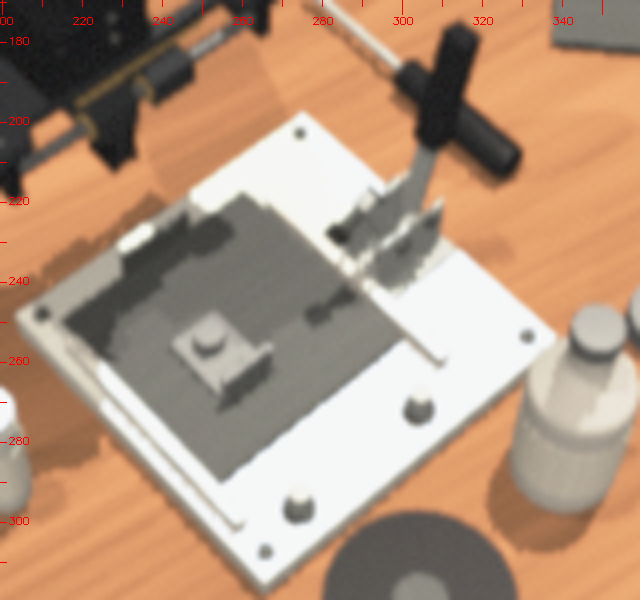

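Request:
{"method": "jog_arm", "body": {
  "moves": [
    [0, 0, 17, 0, 0, 0, 0],
    [0, 0, 34, 0, 0, 0, 0],
    [0, 0, 34, 0, 0, 0, 0],
    [-6, 0, 34, 0, 0, 0, 0],
    [-12, 0, 34, 0, 0, 0, 0],
    [-18, 0, 34, 0, 0, 0, 0],
    [-22, 0, 34, 0, 0, 0, 0],
    [-26, 0, 34, 0, 0, 0, 0]
  ]
}}

```text
clock: 3.1
eef_pos: [0.4709, -0.0648, 0.0375]
ee_rot: [0.001, -0.084, 0.996, -0.0]
wrist_force: [-0.5, 0.3, 0.7]
grip_width: 0.0002
```

Run:
```python
from h import *
shift((-.0795,0,.036))
for n in("scene",):
    f=ctrl.grab_frame(n); cv2.imwrite(f"pics/raw_{n}2.png",f[:,:,::-1])
crop("pics/raw_scene2.png","pics/cs2.png",200,170,360,320,4)
```

```text
tcp jig mm [-101.5   -0.3   37.5] F [-0.5  0.3  0.7] t 3.1
turn [-0.001  0.002  0.001]
(-0.0795, 0, 0.036) [-22.    0.3   1.5]
```

View pics/cs2.png

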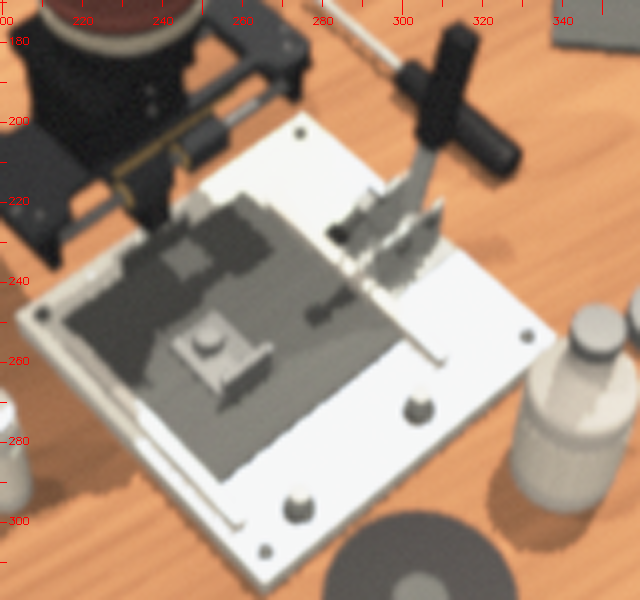

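Request:
{"method": "jog_arm", "body": {
  "moves": [
    [-3, 0, 1, 0, 0, 0, 0],
    [-6, 0, 1, 0, 0, 0, 0],
    [-9, 0, 1, 0, 0, 0, 0],
    [-9, 0, 1, 0, 0, 0, 0]
  ]
}}

```text
clock: 3.55
eef_pos: [0.4806, -0.0632, 0.0365]
ee_rot: [0.001, -0.084, 0.996, -0.001]
wrist_force: [0.1, -0.4, 0.0]
grip_width: 0.0003
```

Run:
```python
from h import *
shift((-.0795,0,.036))
for n in("scene","top"):
    f=ctrl.grab_frame(n); cv2.imwrite(f"pics/raw_{n}3.png",f[:,:,::-1])
crop("pics/raw_scene3.png","pics/cs3.png",200,170,360,320,4)
crop("pics/raw_top3.png","pics/ct3.png",215,155,345,275,5)
```

```text
tcp jig mm [-91.7  -0.2  36.5] F [ 0.1 -0.4  0. ] t 3.55
turn [-0.001  0.002  0.001]
(-0.0795, 0, 0.036) [-12.2   0.2   0.5]
```

View pics/cs3.png

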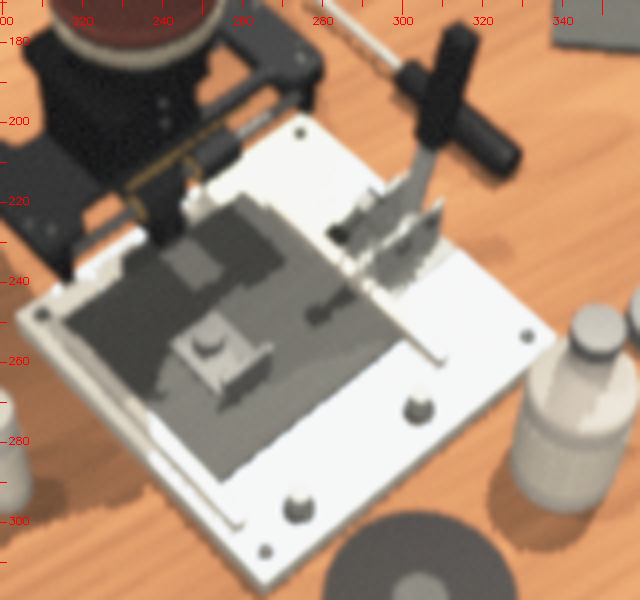

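View pics/ct3.png

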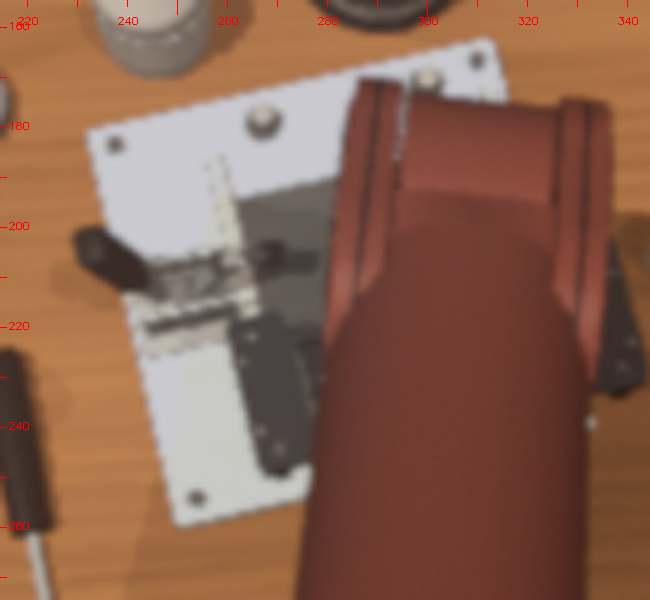

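Run:
```python
from h import *
s=ctrl.observe()
print((proj("scene",s['eef_pos'])-[199.6,169.6])*4, s['eef_pos'])
for x in(-.098,-.102):
  for y in(-.025,.025):
    for z in(.02,.046): print(x,y,z,((proj("scene",j2w((x,y,z)))-[199.6,169.6])*4).round(),((proj("scene",j2w((x,y,z)))-[214.6,199.6])*12).round())
for i in (0,2,3):
    crop(f"pics/raw_scene{i}.png",f"pics/z{i}.png",215,200,265,245,12)
a=np.hstack([cv2.resize(cv2.imread(f"pics/z{i}.png"),(400,360)) for i in(0,3)])
cv2.imwrite("pics/z.png",a)
```

```text
[163.20341016 254.80723783] [ 0.48015949 -0.06329603  0.03642142]
-0.098 -0.025 0.02 [126. 288.] [197. 503.]
-0.098 -0.025 0.046 [123. 263.] [188. 429.]
-0.098 0.025 0.02 [191. 241.] [394. 362.]
-0.098 0.025 0.046 [189. 216.] [388. 287.]
-0.102 -0.025 0.02 [121. 283.] [184. 490.]
-0.102 -0.025 0.046 [118. 259.] [175. 416.]
-0.102 0.025 0.02 [187. 236.] [381. 349.]
-0.102 0.025 0.046 [185. 211.] [375. 274.]
```

View pics/z0.png

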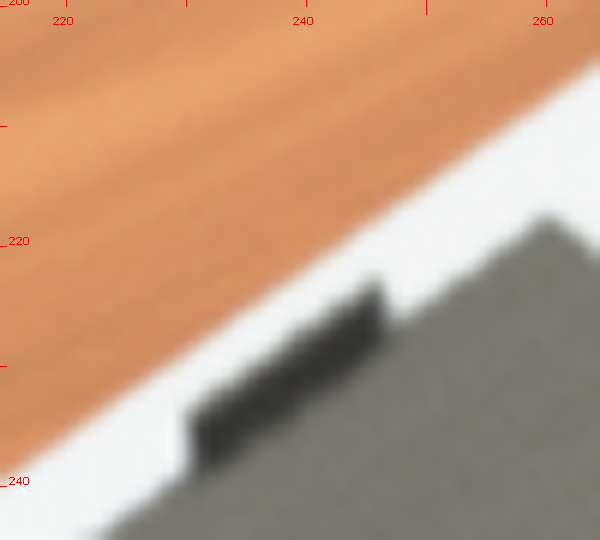

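View pics/z3.png

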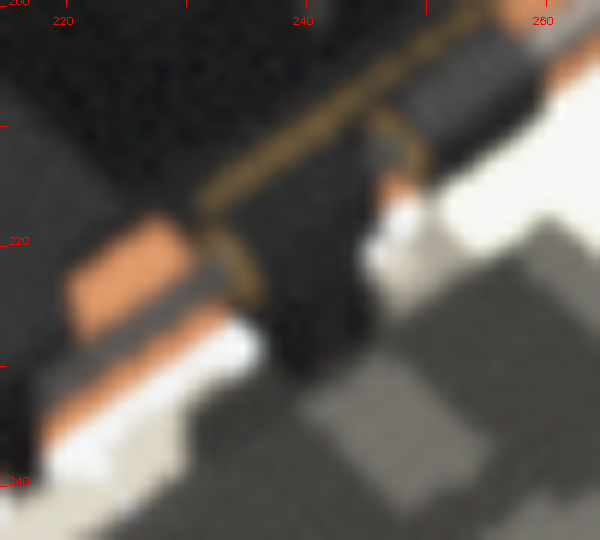

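Run:
```python
from h import *
o=[]
for i in (2,3):
    f=cv2.imread(f"pics/raw_scene{i}.png")
    f=np.clip(f.astype(float)*2.2,0,255).astype(np.uint8); cv2.imwrite("pics/t.png",f)
    crop("pics/t.png",f"pics/g{i}.png",220,205,260,245,10); o.append(cv2.imread(f"pics/g{i}.png"))
cv2.imwrite("pics/g.png",np.hstack(o))
```

```text
(no output)
```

View pics/g.png

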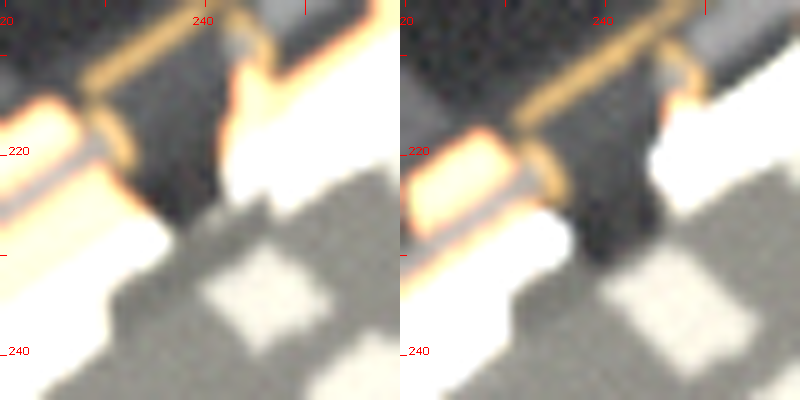

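Run:
```python
from h import *
print(proj("scene",[0.4432,-.0694,.07]),proj("scene",[0.4709,-.0648,.0375]),proj("scene",[0.4806,-.0632,.0365]))
for d in (-.015,.015):
  for e in(-.0095,.0095): print(d,e,proj("scene",j2w(w2j([0.4432,-.0694,.07])+[e,d,0])))
f=cv2.imread("pics/raw_scene1.png")
f=np.clip(f.astype(float)*2.2,0,255).astype(np.uint8); cv2.imwrite("pics/t.png",f)
crop("pics/t.png",f"pics/g1.png",205,180,255,230,12)
```

```text
[229.37622822 215.08444218] [237.85072743 230.53136735] [240.52876045 233.39850488]
-0.015 -0.0095 [221.69686156 216.08670379]
-0.015 0.0095 [226.81560792 221.12897699]
0.015 -0.0095 [231.8862497  209.15934965]
0.015 0.0095 [237.02808421 214.08577108]
```

View pics/g1.png

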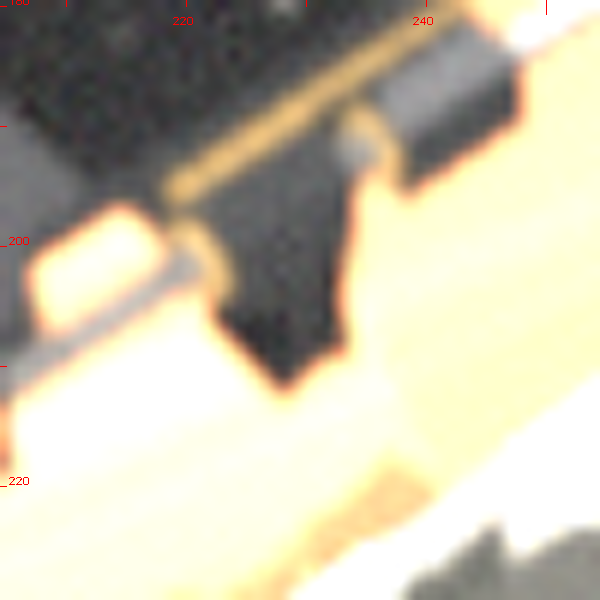

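Request:
{"method": "jog_arm", "body": {
  "moves": [
    [0, 0, -12, 0, 0, 0, 0],
    [10, 0, -12, 0, 0, 0, 0],
    [20, 0, -12, 0, 0, 0, 0],
    [30, 0, -12, 0, 0, 0, 0],
    [36, 0, -12, 0, 0, 0, 0],
    [36, 0, -6, 0, 0, 0, 0],
    [36, 0, 0, 0, 0, 0, 0],
    [36, 0, 4, 0, 0, 0, 0],
    [36, 0, 8, 0, 0, 0, 0],
    [36, 0, 8, 0, 0, 0, 0]
  ]
}}

```text
clock: 4.65
eef_pos: [0.4444, -0.0695, 0.0276]
ee_rot: [0.0, -0.084, 0.996, -0.001]
wrist_force: [-0.0, 0.2, 0.5]
grip_width: 0.0002
```

```bash
cat > snap.py <<'E'
import sys
from h import *
i=sys.argv[1]; x0,y0,x1,y1,k=map(int,sys.argv[2:7])
f=ctrl.grab_frame("scene")[:,:,::-1]; cv2.imwrite(f"pics/raw_scene{i}.png",f)
g=np.clip(f.astype(float)*1.6,0,255).astype(np.uint8); cv2.imwrite("pics/t.png",g)
crop("pics/t.png",f"pics/g{i}.png",x0,y0,x1,y1,k)
shift((-.0795,0,.036)); print("tcp px",proj("scene",ctrl.observe()['eef_pos']))
E
python3 snap.py 4 200 180 290 250 8
```

```text
tcp jig mm [-128.4   -0.5   27.9] F [-0.2 -0.9  0.5] t 4.7
turn [-0.002  0.001  0.001]
(-0.0795, 0, 0.036) [-48.9   0.4  -8. ]
tcp px [230.88899602 225.84599644]
```

View pics/g4.png

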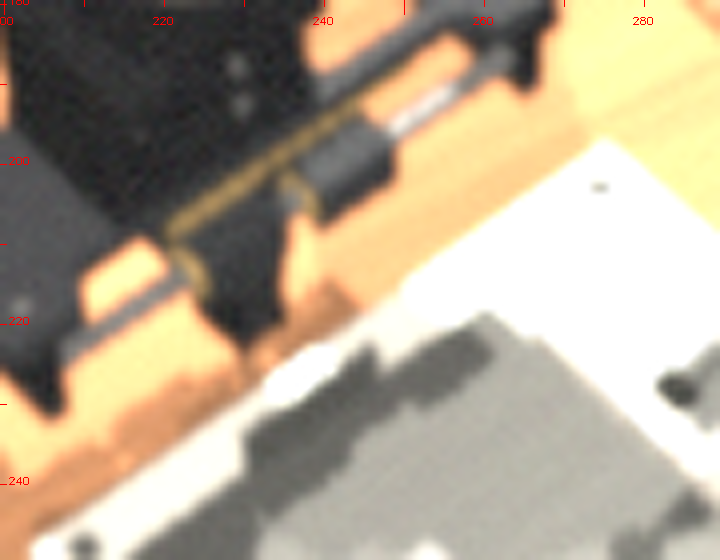

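Request:
{"method": "jog_arm", "body": {
  "moves": [
    [-5, 0, 0, 0, 0, 0, 0],
    [-10, 0, 0, 0, 0, 0, 0],
    [-10, 0, 2, 0, 0, 0, 0],
    [-10, 0, 4, 0, 0, 0, 0],
    [-10, 0, 6, 0, 0, 0, 0],
    [-10, 0, 6, 0, 0, 0, 0]
  ]
}}

```text
clock: 5.3
eef_pos: [0.454, -0.0679, 0.0216]
ee_rot: [0.0, -0.084, 0.996, -0.001]
wrist_force: [0.5, -0.0, 0.2]
grip_width: 0.0005
```

```bash
python3 snap.py 5 200 180 290 250 8
```

```text
tcp jig mm [-118.6   -0.5   21.8] F [1.  0.  0.2] t 5.35
turn [-0.002  0.001  0.001]
(-0.0795, 0, 0.036) [-39.1   0.4 -14.2]
tcp px [233.61721583 229.8377546 ]
```

View pics/g5.png

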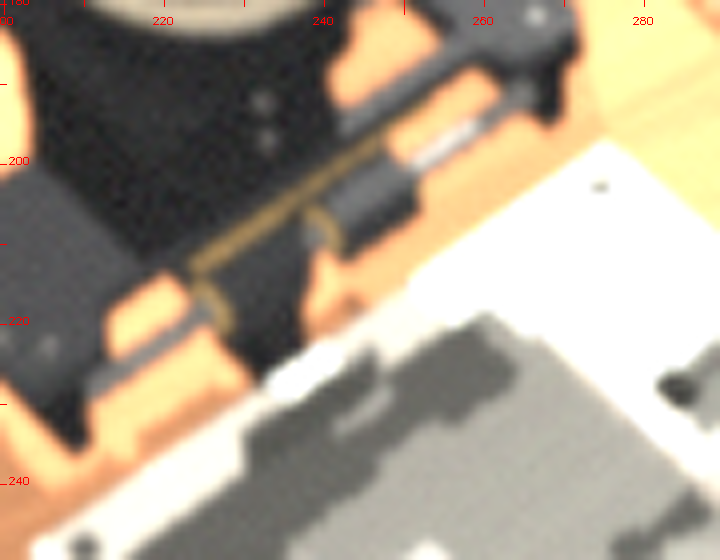

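Request:
{"method": "jog_arm", "body": {
  "moves": [
    [0, 0, 2, 0, 0, 0, 0],
    [0, 0, 4, 0, 0, 0, 0],
    [0, 0, 4, 0, 0, 0, 0]
  ]
}}

```text
clock: 5.65
eef_pos: [0.4539, -0.0679, 0.0175]
ee_rot: [0.0, -0.084, 0.996, -0.001]
wrist_force: [-0.2, 0.7, -0.3]
grip_width: 0.0004
```

```bash
python3 snap.py 6 200 180 290 250 8
```

```text
tcp jig mm [-118.8   -0.5   17.6] F [ 0.   0.1 -0.2] t 5.7
turn [-0.002  0.     0.001]
(-0.0795, 0, 0.036) [-39.3   0.4 -18.4]
tcp px [233.69383961 230.77085067]
```

View pics/g6.png

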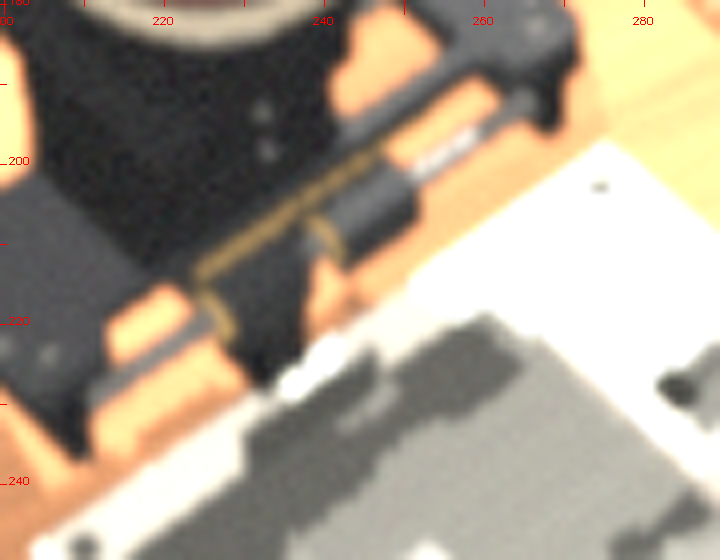

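Request:
{"method": "jog_arm", "body": {
  "moves": [
    [0, 0, 2, 0, 0, 0, 0],
    [0, 0, 4, 0, 0, 0, 0],
    [0, 0, 6, 0, 0, 0, 0],
    [0, 0, 6, 0, 0, 0, 0]
  ]
}}

```text
clock: 6.1
eef_pos: [0.4537, -0.068, 0.0113]
ee_rot: [0.0, -0.084, 0.996, -0.001]
wrist_force: [0.1, 0.7, 0.3]
grip_width: 0.0004
```

```bash
python3 snap.py 7 200 180 290 250 8
```

```text
tcp jig mm [-118.9   -0.5   11.5] F [-0.2 -0.1 -0.1] t 6.15
turn [-0.002  0.     0.   ]
(-0.0795, 0, 0.036) [-39.4   0.4 -24.5]
tcp px [233.82358012 232.16607407]
```

View pics/g7.png

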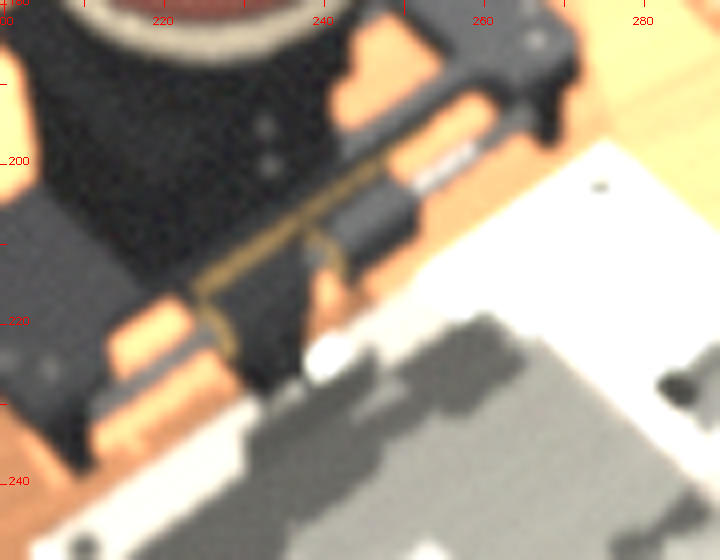

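Run:
```python
from h import *
for x in(-.119,-.110):
  for z in(.0115,.02,.03,.04): print(x,z,[proj("scene",j2w((x,y,z))).round(1).tolist() for y in(-.009,.009)])
```

```text
-0.119 0.0115 [[231.0, 234.1], [236.9, 230.0]]
-0.119 0.02 [[230.8, 232.1], [236.7, 228.0]]
-0.119 0.03 [[230.5, 229.8], [236.4, 225.6]]
-0.119 0.04 [[230.2, 227.4], [236.2, 223.2]]
-0.11 0.0115 [[233.4, 236.5], [239.2, 232.3]]
-0.11 0.02 [[233.1, 234.5], [239.0, 230.3]]
-0.11 0.03 [[232.9, 232.1], [238.8, 227.9]]
-0.11 0.04 [[232.6, 229.8], [238.6, 225.5]]
```

Request:
{"method": "jog_arm", "body": {
  "moves": [
    [0, 0, 2, 0, 0, 0, 0],
    [0, 0, 4, 0, 0, 0, 0],
    [0, 0, 6, 0, 0, 0, 0],
    [-3, 0, 6, 0, 0, 0, 0],
    [-6, 0, 6, 0, 0, 0, 0],
    [-9, 0, 6, 0, 0, 0, 0],
    [-12, 0, 6, 0, 0, 0, 0],
    [-12, 0, 6, 0, 0, 0, 0]
  ]
}}

```text
clock: 6.95
eef_pos: [0.4661, -0.0659, 0.0054]
ee_rot: [0.0, -0.084, 0.996, -0.001]
wrist_force: [-0.5, -0.1, -0.5]
grip_width: 0.0003
```

```bash
python3 snap.py 8 200 180 290 250 8
```

```text
tcp jig mm [-106.5   -0.6    5.5] F [-0.7 -0.3 -0.1] t 7.0
turn [-0.002  0.     0.001]
(-0.0795, 0, 0.036) [-27.1   0.5 -30.5]
tcp px [237.19281992 236.78787525]
```

View pics/g8.png

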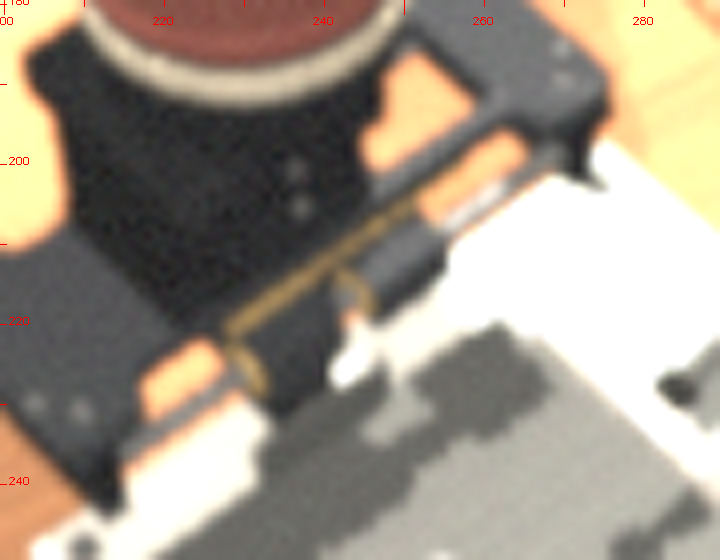

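Request:
{"method": "jog_arm", "body": {
  "moves": [
    [-4, 0, 0, 0, 0, 0, 0],
    [-8, 0, 0, 0, 0, 0, 0],
    [-12, 0, 0, 0, 0, 0, 0],
    [-16, 0, 0, 0, 0, 0, 0],
    [-19, 0, 0, 0, 0, 0, 0],
    [-21, 0, 0, 0, 0, 0, 0],
    [-21, 0, 0, 0, 0, 0, 0]
  ]
}}

```text
clock: 7.7
eef_pos: [0.4873, -0.0624, 0.0056]
ee_rot: [0.001, -0.084, 0.996, -0.001]
wrist_force: [-0.5, -0.1, 0.0]
grip_width: 0.0002
```

```bash
python3 snap.py 9 200 170 330 310 5
```

```text
tcp jig mm [-85.   -0.7   5.6] F [0.6 0.4 0.6] t 7.75
turn [-0.002  0.001  0.   ]
(-0.0795, 0, 0.036) [ -5.5   0.6 -30.4]
tcp px [242.86533646 242.45603398]
```

View pics/g9.png

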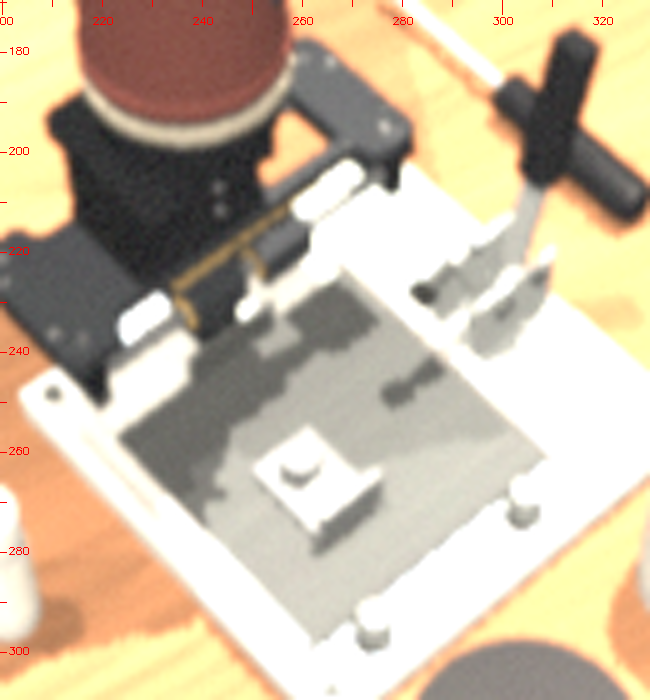

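Request:
{"method": "jog_arm", "body": {
  "moves": [
    [-1.5, 0, 0, 0, 0, 0, 0],
    [-3, 0, 0, 0, 0, 0, 0],
    [-4, 0, 0, 0, 0, 0, 0],
    [-4, 0, 0, 0, 0, 0, 0]
  ]
}}

```text
clock: 8.15
eef_pos: [0.4914, -0.0618, 0.0056]
ee_rot: [0.001, -0.084, 0.996, -0.001]
wrist_force: [-1.1, -0.3, 0.7]
grip_width: 0.0005
```

Request:
{"method": "jog_arm", "body": {
  "moves": [
    [-1, 0, 0, 0, 0, 0, 0],
    [-1, 0, 0, 0, 0, 0, 0]
  ]
}}

```text
clock: 8.35
eef_pos: [0.492, -0.0616, 0.0056]
ee_rot: [0.0, -0.084, 0.996, -0.001]
wrist_force: [-3.4, -0.8, 2.8]
grip_width: 0.0002
```

Request:
{"method": "jog_arm", "body": {
  "moves": [
    [-1, 0, 0, 0, 0, 0, 0],
    [-1, 0, 0, 0, 0, 0, 0]
  ]
}}

```text
clock: 8.55
eef_pos: [0.492, -0.0616, 0.0054]
ee_rot: [-0.001, -0.084, 0.997, -0.001]
wrist_force: [-6.9, -1.0, 4.4]
grip_width: 0.0007
```

Request:
{"method": "jog_arm", "body": {
  "moves": [
    [-1, 0, 0, 0, 0, 0, 0],
    [-1, 0, 0, 0, 0, 0, 0]
  ]
}}

```text
clock: 8.75
eef_pos: [0.4919, -0.0616, 0.0051]
ee_rot: [-0.002, -0.083, 0.997, -0.001]
wrist_force: [-6.8, -0.9, 4.5]
grip_width: 0.0003
```

Request:
{"method": "jog_arm", "body": {
  "moves": [
    [-2, 0, 0, 0, 0, 0, 0],
    [-2.5, 0, 0, 0, 0, 0, 0],
    [-2.5, 0, 0, 0, 0, 0, 0]
  ]
}}

```text
clock: 9.05
eef_pos: [0.4919, -0.0616, 0.0046]
ee_rot: [-0.004, -0.083, 0.997, -0.0]
wrist_force: [-11.7, -1.8, 7.9]
grip_width: 0.0001
```

```bash
python3 snap.py 10 230 220 330 320 6
```

```text
tcp jig mm [-80.3  -0.6   4.6] F [-11.2  -2.1   8.3] t 9.1
turn [-0.    -0.008 -0.001]
(-0.0795, 0, 0.036) [ -0.6   0.6 -31.4]
tcp px [244.17966494 243.90854844]
```

View pics/g10.png

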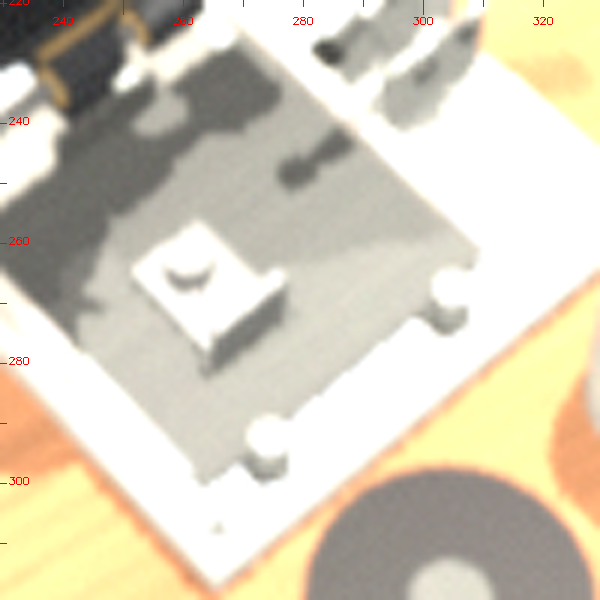

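Request:
{"method": "jog_arm", "body": {
  "moves": [
    [5, 0, 0, 0, 0, 0, 0],
    [15, 0, 0, 0, 0, 0, 0],
    [25, 0, 0, 0, 0, 0, 0],
    [25, 0, -40, 0, 0, 0, 0],
    [25, 0, -80, 0, 0, 0, 0],
    [25, 0, -120, 0, 0, 0, 0],
    [25, 0, -160, 0, 0, 0, 0],
    [25, 0, -200, 0, 0, 0, 0],
    [25, 0, -200, 0, 0, 0, 0],
    [25, 0, -200, 0, 0, 0, 0]
  ]
}}

```text
clock: 10.1
eef_pos: [0.469, -0.0654, 0.2054]
ee_rot: [-0.003, -0.083, 0.997, 0.0]
wrist_force: [-0.7, 0.1, -0.1]
grip_width: 0.0003
```

Run:
```python
from h import *
shift((-.01,.085,.205))
for n in("scene","top"):
    f=ctrl.grab_frame(n); cv2.imwrite(f"pics/raw_{n}11.png",f[:,:,::-1])
crop("pics/raw_scene11.png","pics/cs11.png",200,170,360,320,4)
crop("pics/raw_top11.png","pics/ct11.png",215,155,345,275,5)
```

```text
tcp jig mm [-103.5   -0.5  205.4] F [-0.7  0.1 -0.1] t 10.1
turn [ 0.001 -0.005 -0.001]
(-0.01, 0.085, 0.205) [-93.5  85.6  -0.1]
```

View pics/cs11.png

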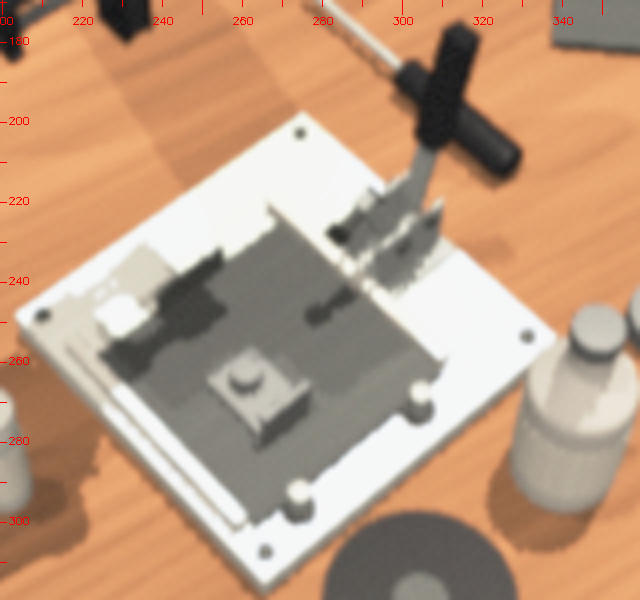

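View pics/ct11.png

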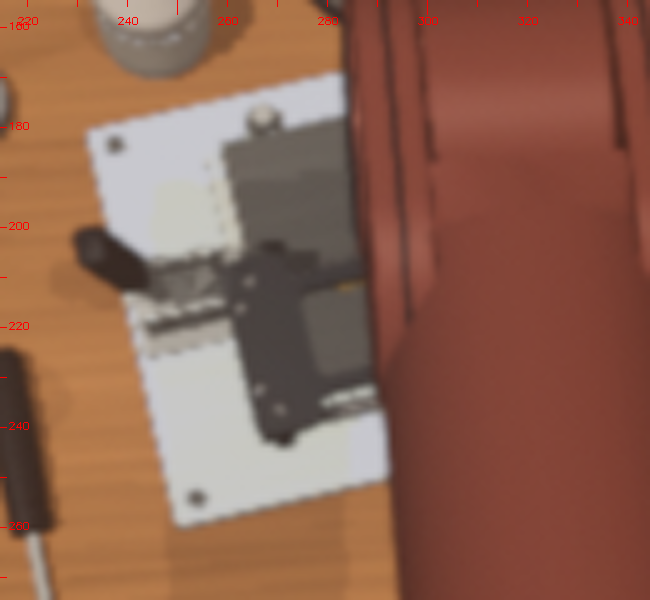

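Request:
{"method": "jog_arm", "body": {
  "moves": [
    [-30, 28, 0, 0, 0, 0, 0],
    [-60, 56, 0, 0, 0, 0, 0],
    [-93, 80, 0, 0, 0, 0, 0],
    [-93, 80, 0, 0, 0, 0, 0],
    [-93, 80, 0, 0, 0, 0, 0]
  ]
}}

```text
clock: 10.7
eef_pos: [0.5458, 0.029, 0.201]
ee_rot: [-0.006, -0.084, 0.996, -0.001]
wrist_force: [-0.0, -0.2, -0.3]
grip_width: 0.0005
```

```bash
python3 snap.py 12 230 130 350 250 5
```

```text
tcp jig mm [-12.5  78.9 201.5] F [-0.2 -0.4 -0. ] t 10.75
turn [-0.001 -0.012 -0.001]
(-0.0795, 0, 0.036) [ 65.  -78.8 166.4]
tcp px [291.24515877 191.0202321 ]
```

View pics/g12.png

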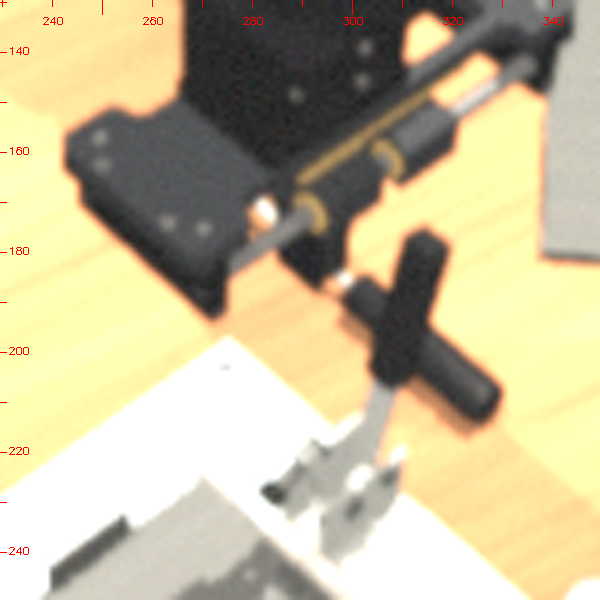

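Request:
{"method": "jog_arm", "body": {
  "moves": [
    [-3, 0, 20, 0, 0, 0, 0],
    [-3, 0, 40, 0, 0, 0, 0],
    [-3, 0, 52, 0, 0, 0, 0],
    [-3, 0, 52, 0, 0, 0, 0]
  ]
}}

```text
clock: 11.15
eef_pos: [0.5464, 0.0273, 0.1481]
ee_rot: [-0.007, -0.082, 0.997, -0.001]
wrist_force: [-0.1, -0.2, 0.1]
grip_width: 0.0003
```

```bash
python3 snap.py 13 230 130 350 250 5
python3 - <<'E'
from h import *
for th in np.arange(.05,1.4,.1):
    ph=.15+th; r=.11
    y=.118+r*np.sin(ph)-.008*np.cos(ph)-.008; z=.06+r*np.cos(ph)+.008*np.sin(ph)-.025
    print(th.round(2),(y*1e3).round(1),(z*1e3).round(1))
E
```

```text
tcp jig mm [-10.9  78.2 149.3] F [ 0.  -0.7 -0. ] t 11.2
turn [-0.001 -0.013 -0.002]
(-0.0795, 0, 0.036) [ 66.9 -78.2 114.2]
tcp px [290.57420846 207.15768482]
0.05 124.0 144.4
0.15 134.9 142.5
0.25 145.5 139.4
0.35 155.7 135.4
0.45 165.5 130.3
0.55 174.7 124.3
0.65 183.3 117.4
0.75 191.2 109.6
0.85 198.2 101.2
0.95 204.4 92.0
1.05 209.6 82.3
1.15 213.9 72.1
1.25 217.0 61.6
1.35 219.2 50.8
```

View pics/g13.png

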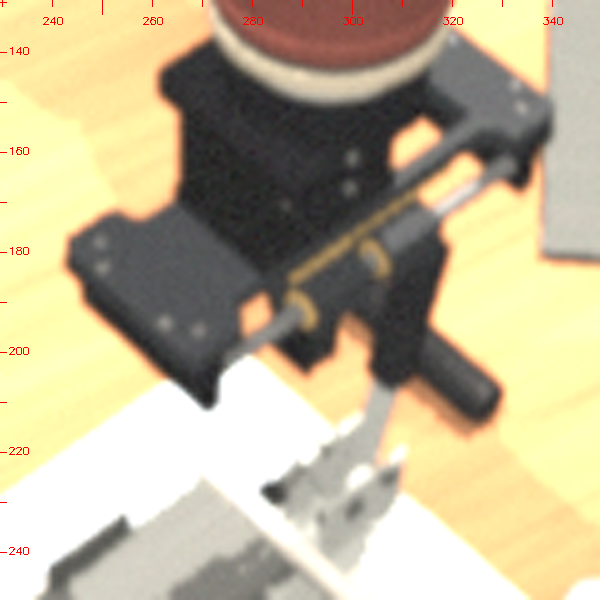

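Request:
{"method": "jog_arm", "body": {
  "moves": [
    [0, 10, -4, 0, 0, 0, 0],
    [0, 20, -4, 0, 0, 0, 0],
    [0, 30, -4, 0, 0, 0, 0],
    [0, 36, -4, 0, 0, 0, 0],
    [0, 36, -4, 0, 0, 0, 0]
  ]
}}

```text
clock: 11.7
eef_pos: [0.5412, 0.0648, 0.1533]
ee_rot: [-0.006, -0.083, 0.997, -0.001]
wrist_force: [0.2, 0.1, 0.4]
grip_width: 0.0007
```

```bash
python3 snap.py 14 230 130 350 250 5
```

```text
tcp jig mm [-10.7 114.9 153.3] F [-0.2  0.4  0.8] t 11.75
turn [-0.001 -0.013 -0.001]
(-0.0795, 0, 0.036) [  67.2 -114.9  118.3]
tcp px [303.20138326 197.00417805]
```

View pics/g14.png

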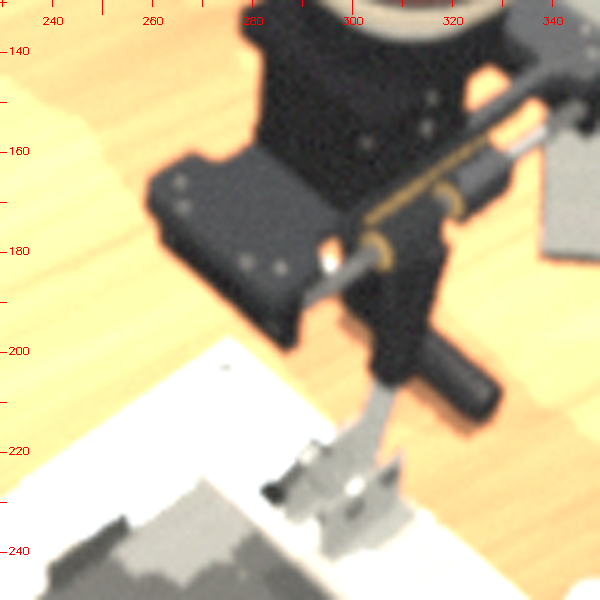

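Request:
{"method": "jog_arm", "body": {
  "moves": [
    [0, 4, 0, 0, 0, 0, 0],
    [0, 8, 0, 0, 0, 0, 0],
    [0, 12, 1, 0, 0, 0, 0],
    [0, 16, 2, 0, 0, 0, 0],
    [0, 20, 4, 0, 0, 0, 0],
    [0, 20, 4, 0, 0, 0, 0]
  ]
}}

```text
clock: 12.35
eef_pos: [0.5377, 0.0842, 0.149]
ee_rot: [-0.006, -0.083, 0.997, -0.001]
wrist_force: [-0.7, -0.5, 0.2]
grip_width: 0.0004
```

```bash
python3 snap.py 15 230 130 350 250 5
```

```text
tcp jig mm [-10.9 135.3 149.1] F [-0.5  0.7 -0.1] t 12.4
turn [-0.001 -0.013 -0.001]
(-0.0795, 0, 0.036) [  67.  -135.2  114.1]
tcp px [309.75850811 193.28756135]
```

View pics/g15.png

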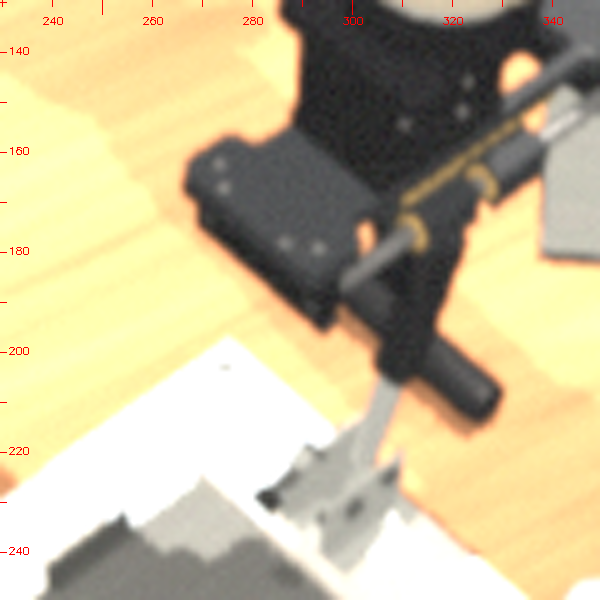

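Request:
{"method": "jog_arm", "body": {
  "moves": [
    [0, 5, 3, 0, 0, 0, 0],
    [0, 10, 6, 0, 0, 0, 0],
    [0, 15, 8, 0, 0, 0, 0],
    [0, 20, 11, 0, 0, 0, 0],
    [0, 25, 14, 0, 0, 0, 0],
    [0, 30, 17, 0, 0, 0, 0],
    [0, 35, 20, 0, 0, 0, 0],
    [0, 39, 23, 0, 0, 0, 0],
    [0, 39, 23, 0, 0, 0, 0]
  ]
}}

```text
clock: 13.3
eef_pos: [0.5309, 0.1232, 0.1256]
ee_rot: [-0.006, -0.084, 0.996, -0.001]
wrist_force: [1.4, -1.8, 2.8]
grip_width: 0.0004
```

```bash
python3 snap.py 16 230 130 370 250 5
```

```text
tcp jig mm [-11.3 174.7 125.8] F [ 0.6 -1.7  2. ] t 13.35
turn [-0.001 -0.013  0.   ]
(-0.0795, 0, 0.036) [  67.1 -174.6   90.8]
tcp px [321.41104228 190.60185956]
```

View pics/g16.png

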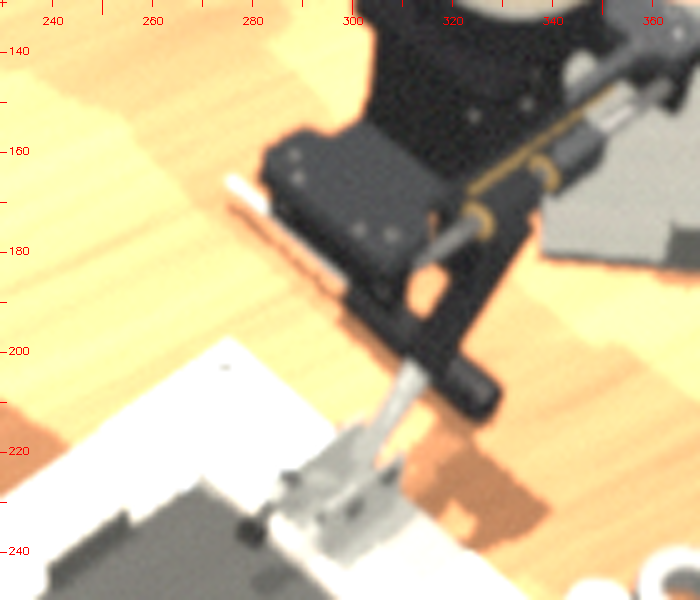

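Request:
{"method": "jog_arm", "body": {
  "moves": [
    [0, 4, 4, 0, 0, 0, 0],
    [0, 8, 8, 0, 0, 0, 0],
    [0, 12, 12, 0, 0, 0, 0],
    [0, 16, 16, 0, 0, 0, 0],
    [0, 20, 20, 0, 0, 0, 0],
    [0, 23, 24, 0, 0, 0, 0],
    [0, 26, 28, 0, 0, 0, 0],
    [0, 29, 33, 0, 0, 0, 0],
    [0, 32, 38, 0, 0, 0, 0],
    [0, 32, 38, 0, 0, 0, 0]
  ]
}}

```text
clock: 14.35
eef_pos: [0.5238, 0.1545, 0.0865]
ee_rot: [-0.008, -0.084, 0.996, -0.001]
wrist_force: [-1.0, 0.1, 0.6]
grip_width: 0.0004
```

```bash
python3 snap.py 17 230 130 370 250 5
```

```text
tcp jig mm [-12.8 207.   86.8] F [ 0.4 -0.6 -0.4] t 14.4
turn [-0.001 -0.015  0.001]
(-0.0795, 0, 0.036) [  66.1 -206.8   52.2]
tcp px [329.03473127 193.61290609]
```

View pics/g17.png

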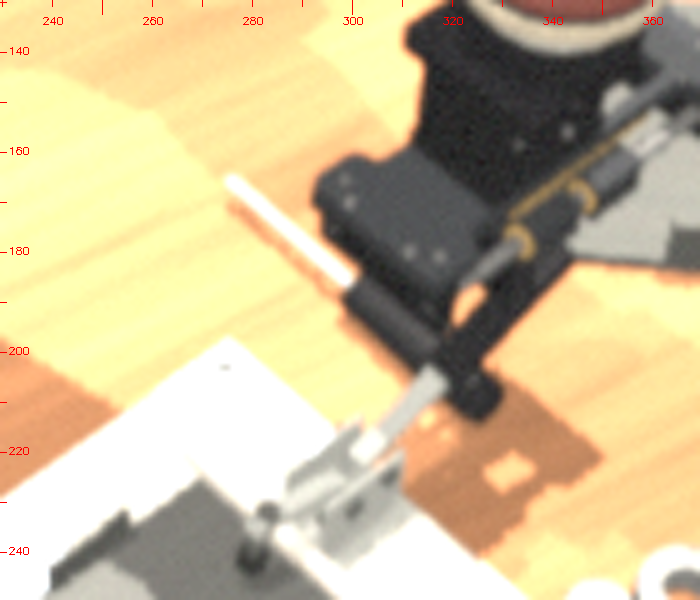

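Request:
{"method": "jog_arm", "body": {
  "moves": [
    [-1, 2, 4, 0, 0, 0, 0],
    [-2, 4, 8, 0, 0, 0, 0],
    [-2, 6, 12, 0, 0, 0, 0],
    [-2, 7, 16, 0, 0, 0, 0],
    [-2, 8, 20, 0, 0, 0, 0],
    [-2, 9, 24, 0, 0, 0, 0],
    [-2, 10, 28, 0, 0, 0, 0],
    [-2, 10, 28, 0, 0, 0, 0]
  ]
}}

```text
clock: 15.2
eef_pos: [0.5235, 0.1644, 0.0582]
ee_rot: [-0.008, -0.084, 0.996, -0.002]
wrist_force: [0.1, 0.5, -0.2]
grip_width: 0.0003
```

```bash
python3 snap.py 18 230 130 370 250 5
```

```text
tcp jig mm [-11.4 216.9  58.5] F [-0.1 -0.3 -0.4] t 15.25
turn [-0.002 -0.016  0.001]
(-0.0795, 0, 0.036) [  67.9 -216.8   24. ]
tcp px [331.07094651 199.16574092]
```

View pics/g18.png

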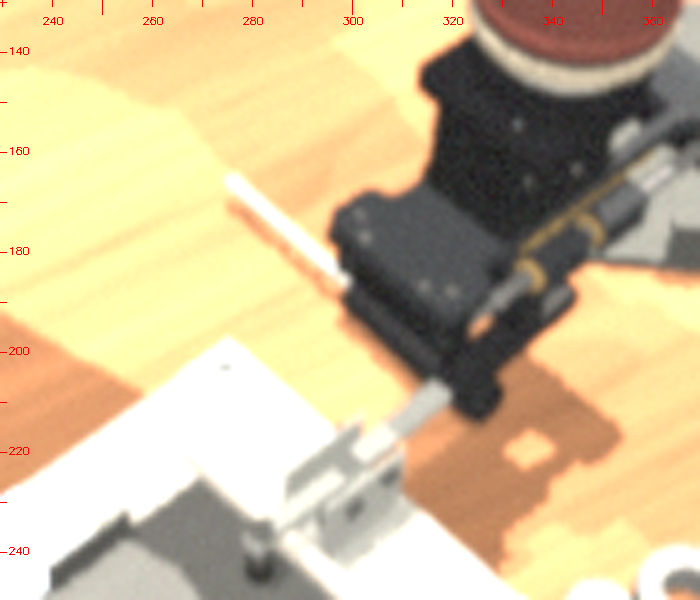

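Request:
{"method": "jog_arm", "body": {
  "moves": [
    [0, 1, 3, 0, 0, 0, 0],
    [0, 1, 6, 0, 0, 0, 0],
    [0, 1, 8, 0, 0, 0, 0],
    [0, 1, 8, 0, 0, 0, 0]
  ]
}}

```text
clock: 15.65
eef_pos: [0.5245, 0.1653, 0.0549]
ee_rot: [-0.007, -0.083, 0.996, -0.0]
wrist_force: [-16.0, -5.7, 49.0]
grip_width: 0.0004
```

Request:
{"method": "jog_arm", "body": {
  "moves": [
    [0, 0, -10, 0, 0, 0, 0],
    [0, 0, -30, 0, 0, 0, 0],
    [0, 0, -70, 0, 0, 0, 0],
    [0, 0, -110, 0, 0, 0, 0],
    [0, 0, -150, 0, 0, 0, 0],
    [0, 0, -180, 0, 0, 0, 0],
    [0, 0, -180, 0, 0, 0, 0],
    [0, 0, -180, 0, 0, 0, 0]
  ]
}}

```text
clock: 16.45
eef_pos: [0.5274, 0.1657, 0.2351]
ee_rot: [-0.007, -0.083, 0.996, 0.0]
wrist_force: [-0.5, 0.7, -0.8]
grip_width: 0.0004
```

Run:
```python
from h import *
shift((-.15,.45,.25))
for n in("scene","top"):
    f=ctrl.grab_frame(n); cv2.imwrite(f"pics/raw_{n}19.png",f[:,:,::-1])
crop("pics/raw_scene19.png","pics/cs19.png",200,130,370,270,4)
```

```text
tcp jig mm [ -7.5 217.7 235.1] F [-0.5  0.7 -0.8] t 16.45
turn [ 0.002 -0.013 -0.   ]
(-0.15, 0.45, 0.25) [142.7 232.3 -12.5]
```

View pics/cs19.png

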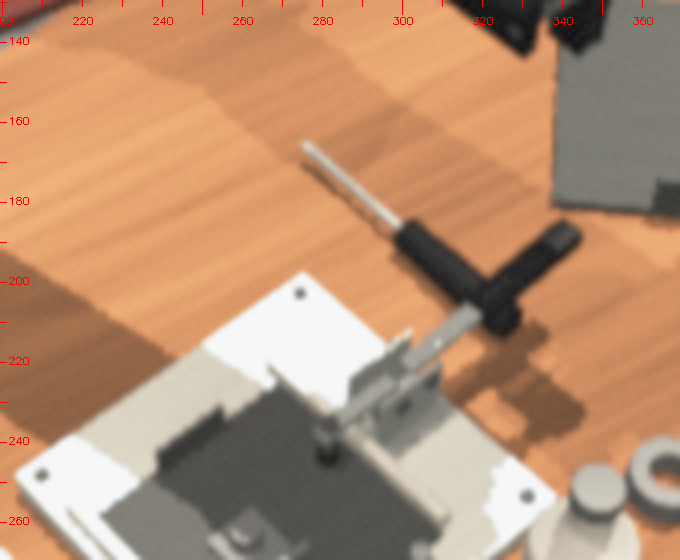

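Request:
{"method": "jog_arm", "body": {
  "moves": [
    [30, 40, -10, 0, 0, 0, 0],
    [60, 80, -10, 0, 0, 0, 0],
    [90, 120, -10, 0, 0, 0, 0],
    [110, 160, -10, 0, 0, 0, 0],
    [130, 200, -10, 0, 0, 0, 0],
    [140, 230, -10, 0, 0, 0, 0],
    [140, 260, -10, 0, 0, 0, 0],
    [140, 300, -10, 0, 0, 0, 0],
    [140, 300, -10, 0, 0, 0, 0]
  ]
}}

```text
clock: 17.45
eef_pos: [0.3353, 0.4423, 0.2436]
ee_rot: [-0.009, -0.087, 0.996, -0.001]
wrist_force: [-0.0, 0.5, -0.3]
grip_width: 0.0006
```

Run:
```python
from h import *
shift()
for n in("scene","top"):
    f=ctrl.grab_frame(n); cv2.imwrite(f"pics/raw_{n}20.png",f[:,:,::-1]); cv2.imwrite(f"pics/{n}20.png",cv2.resize(f[:,:,::-1],(800,600)))
crop("pics/raw_scene20.png","pics/cs20.png",200,170,360,320,4)
crop("pics/raw_top20.png","pics/ct20.png",185,155,345,275,5)
```

```text
tcp jig mm [-151.   522.4  243.6] F [-0.   0.5 -0.3] t 17.45
turn [-0.001 -0.019  0.006]
```

View pics/top20.png

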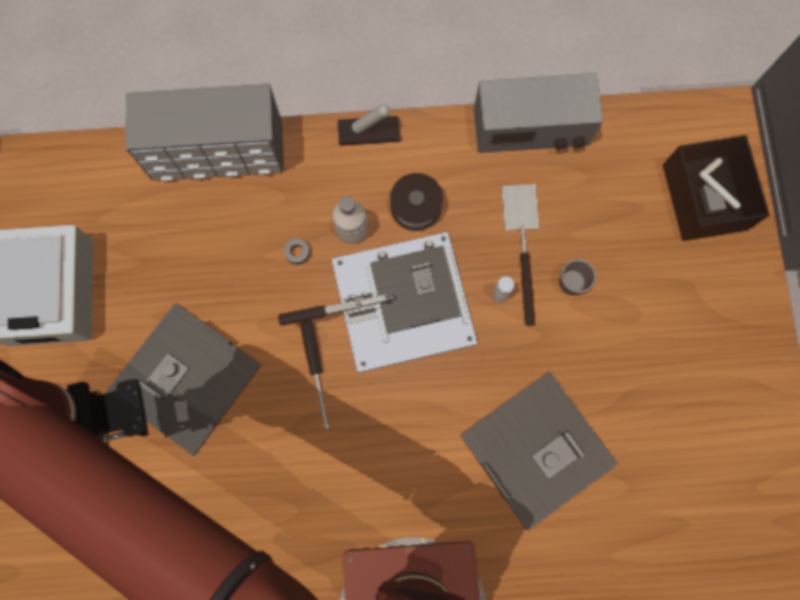

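View pics/ct20.png

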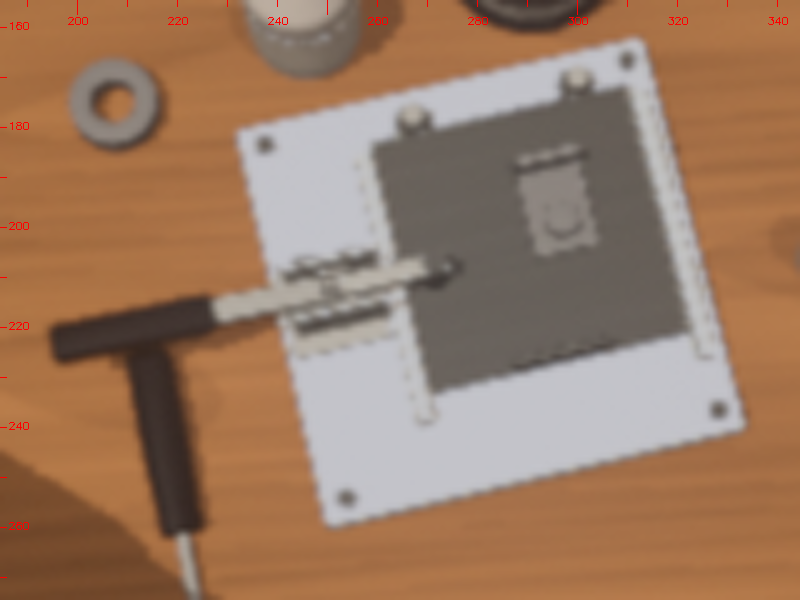

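View pics/cs20.png

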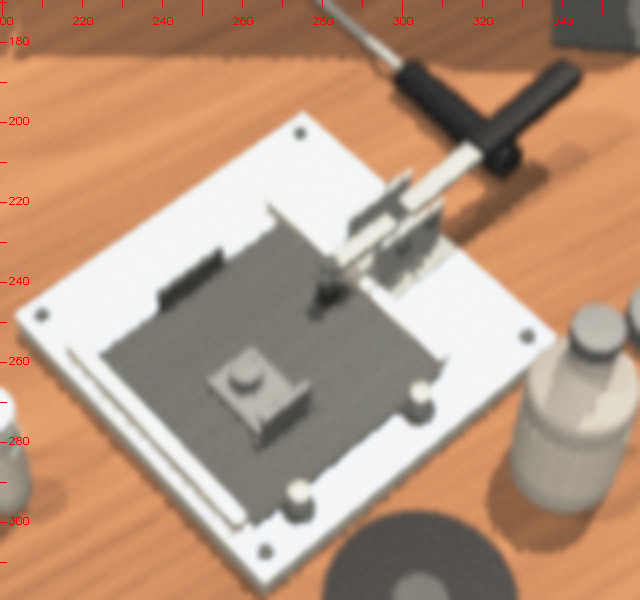

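Run:
```python
from h import *
p,r=tri(np.array([342.5,186.8]),np.array([196.2,223.8]));print(w2j(p).round(4),r)
from scipy.optimize import least_squares
pt=np.array([(431,393),(373,143),(628,86),(687,332)])/5+[184.6,154.6]
P=lambda d:[[d-.07,.07,.026],[d+.07,.07,.026],[d+.07,-.07,.026],[d-.07,-.07,.026]]
g=least_squares(lambda d:np.ravel([proj("top",j2w(w))-v for w,v in zip(P(d[0]),pt)]),[0.]);print(g.x,g.fun.round(1))
a=cv2.imread("pics/raw_scene0.png").astype(int);b=cv2.imread("pics/raw_scene20.png").astype(int)
d=np.clip(np.abs(a-b).max(2)*3,0,255).astype(np.uint8);cv2.imwrite("pics/diff.png",d)
```

```text
[-0.0101  0.2503  0.0794] [array([-0.4353434 ,  0.06666554]), array([-0.36651641, -0.19665184])]
[-4.81600536e-05] [ 0.2  0.3 -0.5  0.1 -0.7 -0.4  0.8  0.1]
```

View pics/diff.png

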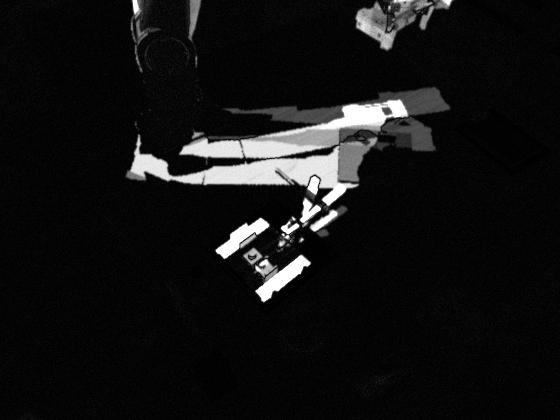

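Run:
```python
from h import *
o=[]
for i in(0,20):
    crop(f"pics/raw_scene{i}.png","pics/t.png",265,155,335,220,5); a=cv2.imread("pics/t.png")
    crop(f"pics/raw_top{i}.png","pics/t.png",195,215,245,305,5); o.append(np.vstack([a[:,:350],cv2.copyMakeBorder(cv2.imread("pics/t.png")[:260],0,0,0,100,0)]))
cv2.imwrite("pics/drv.png",np.hstack(o))
```

```text
(no output)
```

View pics/drv.png

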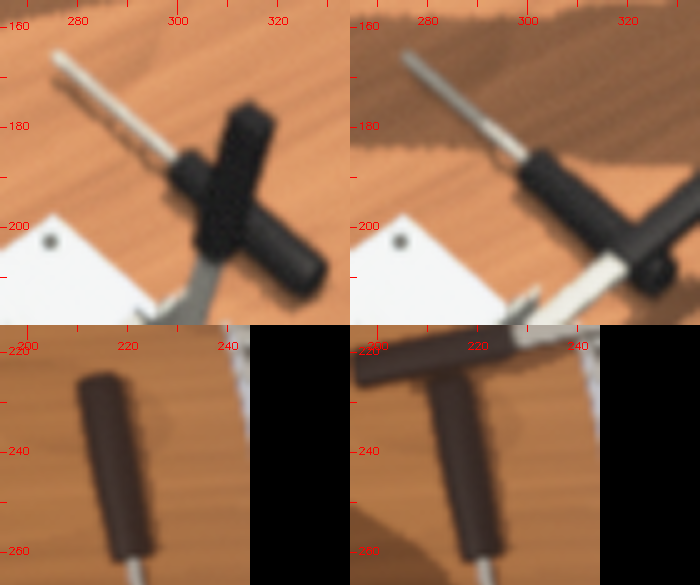

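The driver hasn't moved: its tip is at (276,165) and its handle end near (325,210) in both scene pictures. Only a shadow on it changed. The plate measures x = 0.0 mm from home. The handle tip is at jig y 250, z 79 mm, which matches the locked position.

```bash
python3 -c "
from workcell import ctrl
print(ctrl.finish_job())"
```

```text
the job is handed in; nothing more can be done
None
```

I pushed the plate home by its tab, then swung the clamp handle over until it lay down, backed the hand clear, and handed the job in at about 17.5 s of the 45 s allowed.

**Last checks:**
- **Plate:** it measures about 0.0 mm from home (from the top view, good to about 2 mm) and touches both rear pins. During the push the force rose to about 11 N against the pins with no further travel.
- **Clamp:** the handle tip sits at jig y 250 mm, 79 mm above the bench, where about 252 and 74 mm is expected when locked. It stayed down after I let go, and the foot is on the plate's +y edge.
- **Bystanders:** comparing pictures from before and after shows nothing else moved. The only change on the driver is a shadow.

**What went wrong or disagreed:**
- **Fingertip height:** the closed fingertips showed about 20 to 25 mm higher in the scene picture than the reported TCP. My first approach passed over the tab without touching it, so I worked out the height from the pictures and went in lower.
- **Force on the closed handle:** the last press to confirm the lock peaked at about 49 N at the wrist, higher than I intended. That is under the 120 N wrist limit. I believe the fingers took it, but I could not confirm that the gripper's body, which has a 40 N limit, was not touching.

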